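# Lock the sunk clamp bolt with the tall T-handle key

## Robot

A 6-joint arm with a two-finger parallel gripper is mounted at the origin on the work surface. World frame = base frame: x ahead of the robot, y to its left, z up, the work surface at z = 0. Lengths are in m, angles in rad, forces in N, time in s.
With the tool pointing down it reaches from about 0.25 to 0.725 m from the base axis. Payload 4 kg.
Tool frame: the origin (TCP) lies midway between the tips of the shut fingers; the grasp point (between the pads) lies 19 mm behind it; z points along the fingers, y is the direction in which the jaws open and shut (so a half turn about z gives the same grasp; the last joint's range is limited). The gripper opens to 85 mm and grips with 20 to 120 N. Pads are 22 mm wide; open, the fingers measure 114 mm over their backs; the gripper's body (76 mm by 85 mm) begins 54 mm behind the grasp point. The pads swing forward as they close: fully open they stand 13 mm farther back than shut.
Start: joints at [-1.347, 0.241, 0.005, 1.335, 0, 1.571], TCP at [0.111, -0.488, 0.231] pointing down, gripper open.
Joint ranges: [-2.72, 2.72], [-1.05, 1.87], [-1.09, 1.28], [-1.99, 2.15], [-1.42, 1.44], [-3.14, 3.14]. Speed limits (rad/s): [2.79, 2.79, 3.14, 3.14, 3.14, 3.14].

## Interface

Orientations are given as a unit quaternion [x, y, z, w].
In Python, from workcell import get_obs, camera, camera_model, job_done, masks_of gives the robot as it stands.
- The arm moves only by the tool jog_arm, never from a script. Its argument "deltas" is a list that holds one entry, the list of rows, each a list of 7 numbers: the shift along the tool's x, y, z in mm, then the turn, a rotation vector about the tool's x, y, z in degrees, then the finger opening in mm, from 0 to 85.4. A call has 1 to 5 rows; each row shifts and turns the pose as measured when the row begins, along the tool's axes as they then stand; what a row does not reach is not made up. A row lasts 1/10 s, in which the tool goes at most 50 mm and 8.59 degrees, less where a joint would pass 70% of its speed; a pose out of reach is approached as far as the arm can. A call with a gripper value outside its range is refused whole. The fingers move at their own pace and stop on an object; the grip force is fixed at half the most. Time passes only in rows, so rows that do not move let the fingers close. It gives the time, the measured TCP pose, the force and the opening at its end, in the units of the state.
- get_obs(): the state, without advancing time (a new reading comes with each control period).
- camera(name): name is "side" or "top"; returns the picture (400x640x3 uint8, red, green, blue); there is no depth.
- camera_model(name): a dict with "fovy" (degrees; the focal length in pixels is half the picture's height over the tangent of half this angle, whatever the lens; pixels are square), "cx", "cy" (the principal point, pixels), "pose" (4x4, takes a point from camera to world coordinates). Camera axes: x right, y down, z forward; pixel columns grow to the right and rows downward; lengths in m; the calibration is good to about 2 mm. A picture is of the moment at which its call begins. camera_model takes no time and is no camera call.
- job_done(): hands the job in, once; it reports no verdict.
Trained networks look in the newest picture that a camera, given by its name, has taken for a name from the list of things; names that differ only in an ending like _2 or _b are one class to them, and where a whole thing is asked for, a point or a joint stands for the part that bears it (a point fixed in the world has none). Each returns a list of dicts, best first, with "conf" (0 to 1); they miss things now and then, are a little off and sometimes report something else, mostly with a low value. They report only what shows in the picture. A call takes as long as a camera call. They do not tell look-alikes from the thing itself.
- masks_of(target, camera): "pixels" (400x640 bool, what is visible of it) and "at" ([column, row] in pixels, amid what is visible of it).
The state is a dict: "clock": time; "joint_pos": joint angles; "joint_vel": joint speeds; "tau": joint torques, N m; "eef_pos": TCP position; "tool_rot": TCP orientation; "ft_force": force on the tool from outside, world axes, zero at the start; "ft_torque": the same for the moment, N m; "grip_width": finger opening in m.
Only numpy, scipy, OpenCV 4.12 (cv2) and the standard library are available. Lean on these libraries where they do the work, as an engineer would, in place of code of your own. Each camera call takes 0.05 s, during which the arm holds its last target. There are 200 camera calls.

## Task

Take the tall T-handle key out of the wooden rack, lower its slotted end into the well of the aluminium housing until it sits down over the crossbar of the clamp bolt, and turn the bolt clockwise (seen from above) with it until it stops. Leave the key standing in the well, let go, and leave the short T-handle key in its place in the rack.

Things in the scene. Friction and masses are not known exactly. Their poses are not given: they have to be found in the camera images.
- key: Tall T-handle key, 130 mm long, upright in a rack well, its lowest 40 mm in it. Origin: centre of lower end, 8 mm above bench; z up the shaft. Black crossbar handle 95 mm along x, 16 wide, 20 high, middle 120 mm above origin. 12 mm shaft; lowest 45 mm is a socket of 32 mm diameter with an open slot across its end, parallel to the handle, 15 mm wide, 18 deep. About 0.25 kg.
- short_key: Short T-handle key, 95 mm, stays in its well. Origin: centre of lower end, 8 mm above bench; z up. Crossbar 55 mm along x, 16 wide, 20 high, middle at 85 mm. The fixed rack (70 x 260 x 48 mm) has 3 wells in a row, 90 mm apart: in any order this, the tall key, and a nut driver with a plain upright round handle (26 mm diameter, top 128 mm above bench).
- bolt_bar (a point): Middle of the top edge of the bolt's brass crossbar, which runs 32 mm along x, is 5 mm thick, 9 high; z up. It lies 32.5 mm above the bench in a round well, 44 mm wide, its mouth bevelled to 64 mm, in the 85 mm square boss (top 75 mm above bench) amid a fixed finned housing 200 x 130 mm. Key seated: slot over bar, lower end on the flange 9 mm below this point.
- clamp_bolt (a joint): Turn of the clamp bolt, rad, growing clockwise seen from above: 0 = crossbar along the housing's 200 mm length, 0.80 = stop (locked). Starts at 0 to 0.15; light friction (0.08 N m), stays where left. The slot has up to 25 degrees of play on the bar either way: turn the key that much further to drive the bolt home.
Not all that is in view belongs to the job. Leave any pink look-alike of the part that bears bolt_bar alone.

How it is judged:
On the way:
1. the tall key sits over the bolt's crossbar, before the bolt is turned home (horizontal distance between key and bolt_bar below 0.012 m and z of key in the frame of bolt_bar below -0.003 m and value of joint clamp_bolt below 0.5 rad), for 0.1 s.
At the end, for the whole second after the job is handed in: The clamp bolt is turned to its stop (within 10 degrees: above 0.63 rad) and the tall key stands released and at rest in the well, leaning less than 17 degrees, its lower end within 12 mm of the bolt's axis and at least 3 mm below the top of the crossbar (horizontal distance between key and bolt_bar below 0.012 m and z of key in the frame of bolt_bar below -0.003 m and value of joint clamp_bolt above 0.63 rad and angle between key's own z axis and vertical below 0.3 rad and linear speed of key below 0.03 m/s); the robot touches nothing.
It fails at once if the short T-handle key is taken from or knocked out of its place (moved more than 30 mm) (distance of short_key from where it was at the start of the episode above 0.03 m).
It fails at once if the bolt is turned by the fingers (contact force between the fingers and clamp_bolt above 1 N).
It also fails if it takes over 51 s, if anything falls off the work surface, if the arm or the gripper's body presses on something with over 40 N, if the wrist force passes 120 N, or if a joint passes its speed limit or range.

## Working session

There is one attempt and no reset: what is moved stays moved. The work goes in short steps, Python scripts to look and compute and a tool call to move; the robot and the scene stay as the last step left them, time stands still between calls to the robot, and variables do not carry over. Pictures are saved under pics/ and viewed, about 8 in all and at most 12, crops included, and the job is handed in when it is done.

Besides the shell and the picture viewer there is one more tool, called after "Call:" as name(argument=value, ...), one argument or row to a line, values as JSON. jog_arm: Moves the arm, as the interface text tells. Its arguments: {"type":"object","properties":{"deltas":{"type":"array"}},"required":["deltas"]}

```bash
mkdir -p pics; cat > h.py <<'E'
import numpy as np, cv2
from workcell import *
def save(n,f,crop=None,scale=1):
    im=camera(n)
    if crop: im=im[crop[1]:crop[3],crop[0]:crop[2]]
    im=cv2.resize(im,None,fx=scale,fy=scale,interpolation=cv2.INTER_CUBIC)
    cv2.imwrite('pics/'+f,im[:,:,::-1])
def K(n):
    m=camera_model(n); f=200/np.tan(np.radians(m['fovy'])/2); return f,m['cx'],m['cy'],np.array(m['pose'])
def at_z(n,uv,z):
    f,cx,cy,T=K(n); d=T[:3,:3]@np.array([(uv[0]-cx)/f,(uv[1]-cy)/f,1]); o=T[:3,3]
    return o+d*(z-o[2])/d[2]
def proj(n,p):
    f,cx,cy,T=K(n); q=T[:3,:3].T@(np.array(p)-T[:3,3]); return [cx+f*q[0]/q[2],cy+f*q[1]/q[2]]
E
python3 - <<'E'
from h import *
save('top','t1.png'); save('side','s1.png')
for n in('top','side'):
    print(n,K(n))
    for t in('key','short_key','bolt_bar'):
        for d in masks_of(t,n)[:4]:
            r=cv2.minAreaRect(np.argwhere(d['pixels'])[:,::-1].astype(np.float32)); print(t,round(d['conf'],2),d['at'],d['pixels'].sum(),r)
print(get_obs())
E
```

```text
top (np.float64(494.20784530941404), 326.6340991900259, 199.47532678512442, array([[ 0.02488568, -0.99519469,  0.0947008 ,  0.27945787],
       [-0.99958867, -0.0234205 ,  0.01655198,  0.02630557],
       [-0.0142545 , -0.09507375, -0.99536817,  1.29398071],
       [ 0.        ,  0.        ,  0.        ,  1.        ]]))
key 0.51 [298.5, 172.9] 337 ((299.7701416015625, 168.94227600097656), (40.1857795715332, 12.078437805175781), 87.39744567871094)
short_key 0.8 [228.0, 168.8] 228 ((228.6517333984375, 167.82070922851562), (22.339237213134766, 12.62291431427002), 85.2363510131836)
short_key 0.3 [299.5, 173.1] 321 ((300.0, 169.5), (39.0, 12.0), 90.0)
bolt_bar 0.67 [448.3, 257.0] 189 ((448.75006103515625, 260.2500305175781), (14.142135620117188, 14.849242210388184), 45.0)
bolt_bar 0.57 [433.3, 158.8] 142 ((432.5, 156.0), (12.0, 13.0), 90.0)
side (np.float64(384.8642105522372), 315.7225567057437, 204.05170820783746, array([[-0.99120361, -0.06759204,  0.11378365,  0.31503722],
       [-0.13168066,  0.58977202, -0.79676168,  0.75416568],
       [-0.01325166, -0.80473616, -0.59348472,  0.59250024],
       [ 0.        ,  0.        ,  0.        ,  1.        ]]))
key 0.87 [288.8, 201.6] 679 ((289.5, 213.5), (39.0, 45.0), 90.0)
{'clock': 0.4, 'joint_pos': array([-1.34699899e+00,  2.40743932e-01,  4.80027319e-03,  1.33519263e+00,
        1.07329216e-05,  1.57079555e+00]), 'joint_vel': array([ 0.00039525, -0.00335344,  0.00313573,  0.00055561,  0.0003726 ,
       -0.00118547]), 'tau': array([ 3.41546620e-04, -3.71781600e+01,  2.52330065e+01,  5.37305314e-03,
        6.30794830e-05, -5.30766151e-07]), 'eef_pos': array([ 0.11094868, -0.48743603,  0.23115813]), 'tool_rot': array([ 9.93745817e-01,  1.11665676e-01, -1.36479652e-05, -1.69516729e-04]), 'ft_force': array([ 0.87271088, -0.12966943, -0.08234593]), 'ft_torque': array([0.02030285, 0.00552748, 0.05258261]), 'grip_width': 0.08561009311089715}
```

View pics/t1.png

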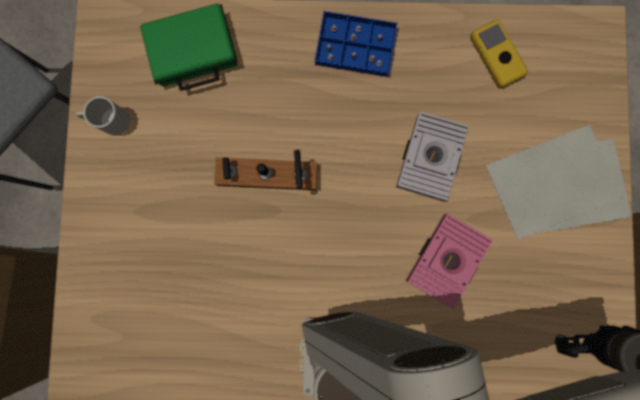

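View pics/s1.png

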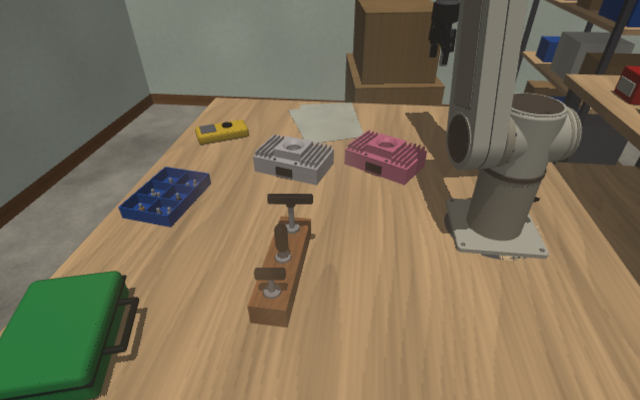

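The top view shows the rack at about (267,173). The tall key is at (299,169), the driver at (264,171) and the short key at (228,168). The aluminium housing is at (433,155) and its pink look-alike at (450,260). In the side view the key handle is at (290,199).

```bash
python3 - <<'E'
from h import *
t=camera('top'); s=camera('side')
z=lambda im,c,k: cv2.resize(im[c[1]:c[3],c[0]:c[2]],None,fx=k,fy=k,interpolation=cv2.INTER_CUBIC)
a=z(t,(395,105,475,205),5); b=z(t,(270,135,340,205),5)[:350]
out=np.zeros((500,800,3),np.uint8); out[:500,:400]=a; out[:350,410:760]=b
cv2.imwrite('pics/t2.png',out[:,:,::-1])
cv2.imwrite('pics/s2.png',z(s,(240,125,340,245),5)[:,:,::-1])
# handle top face axis (top cam) at z=.138
for d in masks_of('key','top')[:1]:
    p=np.argwhere(d['pixels'])[:,::-1]; 
    W=np.array([at_z('top',q,.138)[:2] for q in p]); c=W.mean(0); u=np.linalg.svd(W-c)[2][0]; print('key',c,np.degrees(np.arctan2(u[1],u[0])),((W-c)@u).min(),((W-c)@u).max())
for d in masks_of('short_key','top')[:1]: print('short',at_z('top',d['at'],.1))
print('well',at_z('top',(434,154),.075), at_z('top',(434,154),.0325),'side boss',at_z('side',(293,146),.075),'side key',at_z('side',(290,199),.128))
E
```

```text
key [0.45867127 0.11395466] -172.57004113491752 -0.04998620286605112 0.046437246890782144
short [0.46300818 0.29149746 0.1       ]
well [ 0.5155418  -0.21811717  0.075     ] [ 0.52377291 -0.22663902  0.0325    ] side boss [ 0.51541948 -0.20980578  0.075     ] side key [0.45942108 0.11914701 0.128     ]
```

View pics/t2.png

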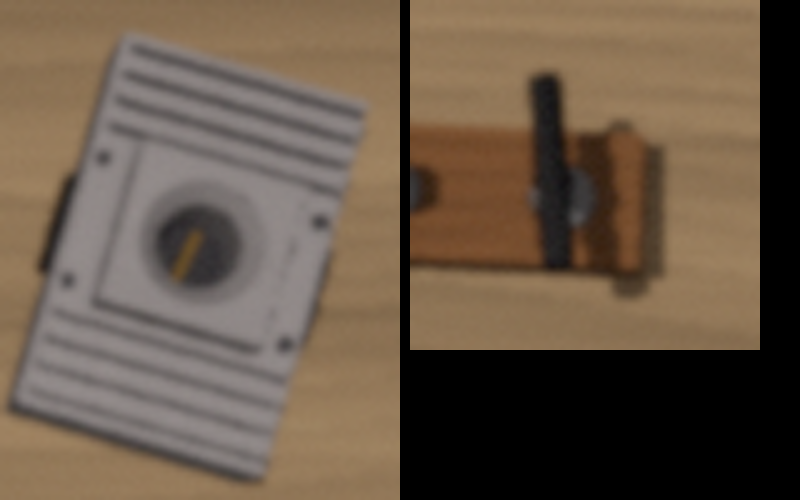

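View pics/s2.png

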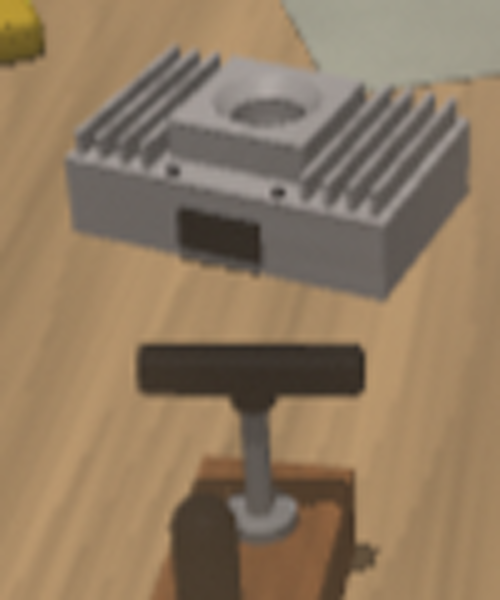

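In the zoomed crops the bevel circle is centred at about (434.8,152.4) px in the top view and (293.6,143.4) in the side view. The bar in the well points about 25° right of image-up, and the housing's length about 16°. I'll write a planner and refine the poses.

```bash
cat >> h.py <<'E'
from scipy.spatial.transform import Rotation as R
def plan(pos,yaw_deg,dirn=0,step=45,astep=8):
    """rows (tool frame) to reach pos & tool-x yaw, tool kept vertical; dirn: force sign of yaw change"""
    o=get_obs(); p=np.array(o['eef_pos']); M=R.from_quat(o['tool_rot']).as_matrix()
    y=np.degrees(np.arctan2(M[1,0],M[0,0])); dy=(yaw_deg-y+180)%360-180
    if dirn and dy*dirn<0: dy+=360*dirn
    d=np.array(pos)-p; n=max(1,int(np.ceil(max(np.linalg.norm(d)*1000/step,abs(dy)/astep))))
    tilt=R.from_matrix(M)*R.identity()
    for i in range(n):
        a=np.radians(y+dy*i/n); x=np.array([np.cos(a),np.sin(a),0]); yy=np.array([np.sin(a),-np.cos(a),0])
        s=d/n*1000; print([round(float(v),1) for v in (s@x,s@yy,-s[2],0,0,-dy/n)])
    print('pos',p.round(4),'yaw',round(y,1),'tilt z',M[:,2].round(3),'F',np.round(o['ft_force'],1),'T',np.round(o['ft_torque'],2),'grip',round(o['grip_width'],4),'clk',o['clock'],'q',np.round(o['joint_pos'],2))
E
python3 - <<'E'
from h import *
def yaw(a,b,z):
    d=at_z('top',b,z)-at_z('top',a,z); return np.degrees(np.arctan2(d[1],d[0]))
c=lambda x,y:(395+x/5-.4,105+y/5-.4); k=lambda x,y:(270+(x-410)/5-.4,135+y/5-.4)
s=lambda x,y:(240+x/5-.4,125+y/5-.4)
print('bevel top',at_z('top',c(201,239),.075),'side',at_z('side',s(268,91),.075))
print('bar',at_z('top',c(189,255),.0325),yaw(c(178,278),c(200,232),.0325))
print('housing yaw',yaw(c(12,405),c(122,35),.05),yaw(c(262,480),c(368,105),.05))
print('key top',at_z('top',k(551,170),.138),yaw(k(557,265),k(543,75),.138))
a,b=at_z('side',s(138,370),.128),at_z('side',s(364,370),.128);print('key side',(a+b)/2,b-a)
plan((.459,.115,.231),185,1)
E
```

```text
bevel top [ 0.51962881 -0.22008758  0.075     ] side [ 0.51835441 -0.22921129  0.075     ]
bar [ 0.51950011 -0.22254509  0.0325    ] -24.751563969653915
housing yaw -15.70651093697671 -15.467392940834912
key top [0.46119629 0.11556547 0.138     ] 5.918021075968796
key side [0.46016093 0.11779757 0.128     ] [-0.09342642 -0.01065593  0.        ]
[21.5, -23.2, 0.0, 0.0, 0.0, -7.8]
[24.5, -20.0, 0.0, 0.0, 0.0, -7.8]
[27.0, -16.5, 0.0, 0.0, 0.0, -7.8]
[29.0, -12.7, 0.0, 0.0, 0.0, -7.8]
[30.4, -8.6, 0.0, 0.0, 0.0, -7.8]
[31.3, -4.4, 0.0, 0.0, 0.0, -7.8]
[31.6, -0.1, 0.0, 0.0, 0.0, -7.8]
[31.3, 4.2, 0.0, 0.0, 0.0, -7.8]
[30.5, 8.4, 0.0, 0.0, 0.0, -7.8]
[29.1, 12.5, 0.0, 0.0, 0.0, -7.8]
[27.1, 16.3, 0.0, 0.0, 0.0, -7.8]
[24.6, 19.9, 0.0, 0.0, 0.0, -7.8]
[21.7, 23.0, 0.0, 0.0, 0.0, -7.8]
[18.3, 25.8, 0.0, 0.0, 0.0, -7.8]
[14.7, 28.0, 0.0, 0.0, 0.0, -7.8]
[10.7, 29.8, 0.0, 0.0, 0.0, -7.8]
[6.5, 30.9, 0.0, 0.0, 0.0, -7.8]
[2.3, 31.5, 0.0, 0.0, 0.0, -7.8]
[-2.0, 31.6, 0.0, 0.0, 0.0, -7.8]
[-6.3, 31.0, 0.0, 0.0, 0.0, -7.8]
[-10.5, 29.8, 0.0, 0.0, 0.0, -7.8]
[-14.4, 28.1, 0.0, 0.0, 0.0, -7.8]
pos [ 0.111  -0.4875  0.2313] yaw 12.8 tilt z [ 0.  0. -1.] F [ 0.7 -1.1 -0.4] T [-0.05  0.05 -0.01] grip 0.0858 clk 0.6 q [-1.35  0.24  0.    1.34  0.    1.57]
```

Call:
jog_arm(
  deltas=[
    [[21.5, -23, 0, 0, 0, -8, 70], [24.5, -20, 0, 0, 0, -8, 70], [27, -16.5, 0, 0, 0, -8, 70], [29, -13, 0, 0, 0, -8, 70], [30.5, -8.5, 0, 0, 0, -8, 70]],
  ],
)

```text
clock: 1.1
eef_pos: [0.1891, -0.3487, 0.2306]
tool_rot: [0.891, 0.454, -0.0, 0.001]
ft_force: [0.9, -0.1, 0.8]
grip_width: 0.07
```

Call:
jog_arm(
  deltas=[
    [[31, -4, 0, 0, 0, -8, 70], [31.5, 0, 0, 0, 0, -8, 70], [31, 4, 0, 0, 0, -8, 70], [30.5, 8.5, 0, 0, 0, -8, 70], [29, 12.5, 0, 0, 0, -8, 70]],
  ],
)

```text
clock: 1.6
eef_pos: [0.2631, -0.2033, 0.2312]
tool_rot: [0.672, 0.741, -0.0, 0.003]
ft_force: [1.0, 0.5, 0.4]
grip_width: 0.0703
```

```bash
python3 - <<'E'
from h import *
plan((.4605,.1165,.2),186,1,48,8)
E
```

```text
[24.9, 19.0, 2.6, 0.0, 0.0, -7.5]
[22.2, 22.1, 2.6, 0.0, 0.0, -7.5]
[19.1, 24.8, 2.6, 0.0, 0.0, -7.5]
[15.7, 27.1, 2.6, 0.0, 0.0, -7.5]
[12.0, 28.9, 2.6, 0.0, 0.0, -7.5]
[8.1, 30.2, 2.6, 0.0, 0.0, -7.5]
[4.1, 31.0, 2.6, 0.0, 0.0, -7.5]
[-0.0, 31.3, 2.6, 0.0, 0.0, -7.5]
[-4.1, 31.0, 2.6, 0.0, 0.0, -7.5]
[-8.1, 30.2, 2.6, 0.0, 0.0, -7.5]
[-12.0, 28.9, 2.6, 0.0, 0.0, -7.5]
[-15.7, 27.1, 2.6, 0.0, 0.0, -7.5]
pos [ 0.2631 -0.2033  0.2312] yaw 95.6 tilt z [ 0.004 -0.005 -1.   ] F [1.  0.5 0.4] T [-0.03 -0.06  0.01] grip 0.0703 clk 1.6 q [-0.66 -0.1  -0.37  1.3  -0.    0.82]
```

Call:
jog_arm(
  deltas=[
    [[25, 19, 2.5, 0, 0, -8, 60], [22, 22, 2.5, 0, 0, -8, 60], [19, 25, 2.5, 0, 0, -8, 60], [15.5, 27, 2.5, 0, 0, -8, 60], [12, 29, 2.5, 0, 0, -8, 60]],
  ],
)

```text
clock: 2.1
eef_pos: [0.3449, -0.0625, 0.22]
tool_rot: [0.365, 0.931, -0.002, 0.006]
ft_force: [-0.1, -1.1, -0.5]
grip_width: 0.06
```

Call:
jog_arm(
  deltas=[
    [[8, 30, 2.5, 0, 0, -8, 60], [4, 31, 2.5, 0, 0, -8, 60], [0, 31, 2.5, 0, 0, -8, 60], [-4, 31, 2.5, 0, 0, -8, 60], [-8, 30, 2.5, 0, 0, -8, 60]],
  ],
)

```text
clock: 2.6
eef_pos: [0.4162, 0.084, 0.208]
tool_rot: [0.008, 1.0, -0.004, 0.007]
ft_force: [0.7, 0.1, 0.2]
grip_width: 0.0599
```

```bash
python3 - <<'E'
from h import *
plan((.4605,.1165,.2),186,0,48,8)
E
```

```text
[-21.9, 16.6, 4.0, 0.0, 0.0, -3.5]
[-22.8, 15.3, 4.0, 0.0, 0.0, -3.5]
pos [0.4162 0.084  0.208 ] yaw 179.0 tilt z [ 0.014 -0.008 -1.   ] F [0.7 0.1 0.2] T [-0.01 -0.02  0.03] grip 0.0599 clk 2.6 q [ 0.21  0.09 -0.23  1.23 -0.01  0.22]
```

```bash
cat >> h.py <<'E'
def plan(pos,yaw_deg,step=45,astep=8):
    o=get_obs(); p=np.array(o['eef_pos']); M=R.from_quat(o['tool_rot']); m=M.as_matrix()
    a=np.radians(yaw_deg); D=R.from_matrix(np.array([[np.cos(a),np.sin(a),0],[np.sin(a),-np.cos(a),0],[0,0,-1]]))
    v=(M.inv()*D).as_rotvec(degrees=True); d=np.array(pos)-p
    n=max(1,int(np.ceil(max(np.linalg.norm(d)*1000/step,np.linalg.norm(v)/astep))))
    for i in range(n):
        Q=M*R.from_rotvec(v*i/n,degrees=True)
        print(np.r_[Q.inv().apply(d/n*1000),v/n].round(1).tolist())
    print('pos',p.round(4),'yaw',round(np.degrees(np.arctan2(m[1,0],m[0,0])),1),'z',m[:,2].round(3),'F',np.round(o['ft_force'],1),'T',np.round(o['ft_torque'],2),'grip',round(o['grip_width'],4),'clk',round(o['clock'],2),'q',np.round(o['joint_pos'],2))
E
python3 - <<'E'
from h import *
plan((.4605,.1165,.2),186)
E
```

```text
[-21.8, 16.7, 4.2, -0.2, 0.4, -3.5]
[-22.8, 15.3, 4.1, -0.2, 0.4, -3.5]
pos [0.4162 0.084  0.208 ] yaw 179.0 z [ 0.014 -0.008 -1.   ] F [0.7 0.1 0.2] T [-0.01 -0.02  0.03] grip 0.0599 clk 2.6 q [ 0.21  0.09 -0.23  1.23 -0.01  0.22]
```

Call:
jog_arm(
  deltas=[
    [[-22, 16.5, 4, -0.2, 0.4, -3.5, 50], [-22.5, 15.5, 4, -0.2, 0.4, -3.5, 50], [0, 0, 0, 0, 0, 0, 50]],
  ],
)

```text
clock: 2.9
eef_pos: [0.4628, 0.1221, 0.1998]
tool_rot: [-0.06, 0.998, -0.0, 0.001]
ft_force: [-0.0, -0.3, 0.2]
grip_width: 0.0499
```

```bash
python3 - <<'E'
from h import *
plan((.4605,.1165,.11),186)
s=camera('side'); t=camera('top')
z=lambda im,c,k: cv2.resize(im[c[1]:c[3],c[0]:c[2]],None,fx=k,fy=k,interpolation=cv2.INTER_CUBIC)
out=np.zeros((500,800,3),np.uint8); out[:,:400]=z(s,(250,140,330,240),5); out[:400,400:]=z(t,(260,125,340,205),5)
cv2.imwrite('pics/3.png',out[:,:,::-1])
E
```

```text
[1.0, -1.8, 29.9, -0.0, 0.0, 0.3]
[1.0, -1.8, 29.9, -0.0, 0.0, 0.3]
[1.0, -1.8, 29.9, -0.0, 0.0, 0.3]
pos [0.4628 0.1221 0.1998] yaw -173.2 z [ 0.001 -0.    -1.   ] F [-0.  -0.3  0.2] T [ 0.01  0.   -0.03] grip 0.0499 clk 2.9 q [ 0.26  0.21 -0.11  1.24 -0.    0.14]
```

View pics/3.png

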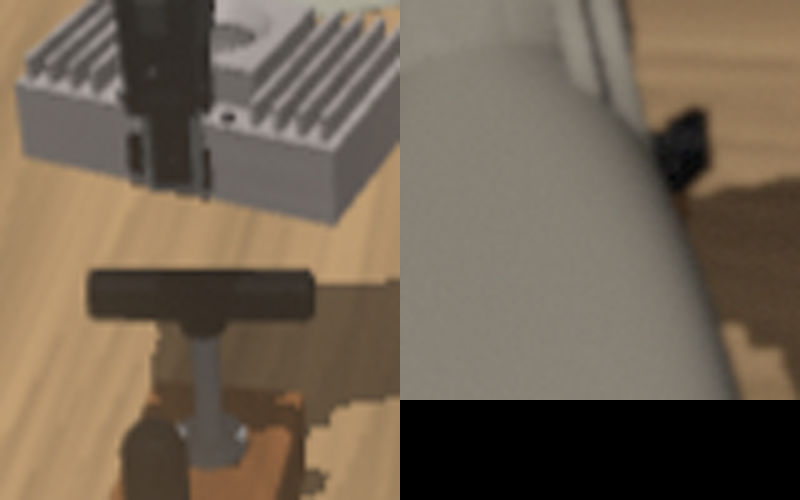

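The side crop shows the open fingers above the key handle, with the tips at about (283.6,178) px and the handle centre at (290,199). I'll check this against the calibration while moving.

```bash
python3 - <<'E'
from h import *
print(proj('side',(.4628,.1221,.2)),proj('side',(.4605,.1165,.128)),'observed key',(250+202/5-.4,140+295/5-.4))
E
```

```text
[np.float64(286.0767463007471), np.float64(169.87341721250422)] [np.float64(289.7250623575275), np.float64(198.22826160664113)] observed key (290.0, 198.6)
```

Call:
jog_arm(
  deltas=[
    [[1, -2, 30, 0, 0, 0, 50], [1, -2, 30, 0, 0, 0, 50], [0, -1, 12, 0, 0, 0, 50], [0, 0, 12, 0, 0, 0, 50], [0, 0, 6, 0, 0, 0, 50]],
  ],
)

```text
clock: 3.5
eef_pos: [0.4566, 0.1115, 0.1106]
tool_rot: [-0.055, 0.998, -0.001, 0.002]
ft_force: [0.0, -0.7, 0.3]
grip_width: 0.0499
```

```bash
python3 - <<'E'
from h import *
plan((.4605,.1165,.109),186)
E
```

```text
[-4.4, 4.6, 1.6, -0.1, 0.2, 0.3]
pos [0.4566 0.1115 0.1106] yaw -173.7 z [ 0.003 -0.001 -1.   ] F [ 0.  -0.7  0.3] T [-0.    0.04 -0.04] grip 0.0499 clk 3.5 q [ 0.24  0.27 -0.29  1.01 -0.    0.13]
```

Call:
jog_arm(
  deltas=[
    [[-4, 4.5, 2, 0, 0.2, 0, 50], [0, 0, 0, 0, 0, 0, 30], [0, 0, 0, 0, 0, 0, 5], [0, 0, 0, 0, 0, 0, 5], [0, 0, 0, 0, 0, 0, 5]],
  ],
)

```text
clock: 4.0
eef_pos: [0.4601, 0.1157, 0.1103]
tool_rot: [-0.054, 0.999, -0.001, 0.001]
ft_force: [-1.5, 0.5, -3.8]
grip_width: 0.0145
```

Call:
jog_arm(
  deltas=[
    [[0, 0, 0, 0, 0, 0, 5], [0, 0, 0, 0, 0, 0, 5], [0, 0, 0, 0, 0, 0, 5]],
  ],
)

```text
clock: 4.3
eef_pos: [0.4597, 0.1157, 0.11]
tool_rot: [-0.054, 0.999, -0.001, 0.0]
ft_force: [0.4, 0.5, -2.6]
grip_width: 0.0147
```

```bash
python3 - <<'E'
from h import *
plan((.4605,.1165,.19),186)
t=camera('side')
for d in masks_of('key','side')[:2]: print(d['conf'],d['at'])
E
```

```text
[-0.5, 0.3, -40.0, -0.1, 0.0, 0.1]
[-0.5, 0.3, -40.0, -0.1, 0.0, 0.1]
pos [0.4597 0.1157 0.11  ] yaw -173.8 z [ 0.    -0.002 -1.   ] F [ 0.4  0.5 -2.6] T [-0.03 -0.03 -0.01] grip 0.0147 clk 4.3 q [ 0.25  0.28 -0.27  1.02 -0.    0.14]
0.81 [291.3, 202.7]
```

Call:
jog_arm(
  deltas=[
    [[0, 0, -15, 0, 0, 0, 5], [0, 0, -20, 0, 0, 0, 5], [0, 0, -25, 0, 0, 0, 5], [0, 0, -25, 0, 0, 0, 5], [0, 0, -20, 0, 0, 0, 5]],
  ],
)

```text
clock: 4.9
eef_pos: [0.4577, 0.1152, 0.214]
tool_rot: [-0.054, 0.999, -0.002, -0.004]
ft_force: [0.1, 0.3, -3.5]
grip_width: 0.0147
```

```bash
python3 - <<'E'
from h import *
plan((.519,-.223,.205),155.5,step=35)
save('side','4.png',(230,100,350,240),5*.8)
E
```

```text
[-2.5, -34.3, 1.0, -0.0, -0.0, 3.1]
[-4.3, -34.1, 1.0, -0.0, -0.0, 3.1]
[-6.1, -33.8, 1.0, -0.0, -0.0, 3.1]
[-7.9, -33.4, 1.0, -0.0, -0.0, 3.1]
[-9.7, -33.0, 0.9, -0.0, -0.0, 3.1]
[-11.5, -32.4, 0.9, -0.0, -0.0, 3.1]
[-13.2, -31.7, 0.9, -0.0, -0.0, 3.1]
[-14.8, -31.0, 0.9, -0.0, -0.0, 3.1]
[-16.5, -30.2, 0.9, -0.0, -0.0, 3.1]
[-18.1, -29.2, 0.9, -0.0, -0.0, 3.1]
pos [0.4577 0.1152 0.214 ] yaw -173.9 z [-0.007 -0.004 -1.   ] F [ 0.1  0.3 -3.5] T [-0.01 -0.09 -0.02] grip 0.0147 clk 4.9 q [ 0.25  0.2  -0.09  1.29 -0.    0.14]
```

View pics/4.png

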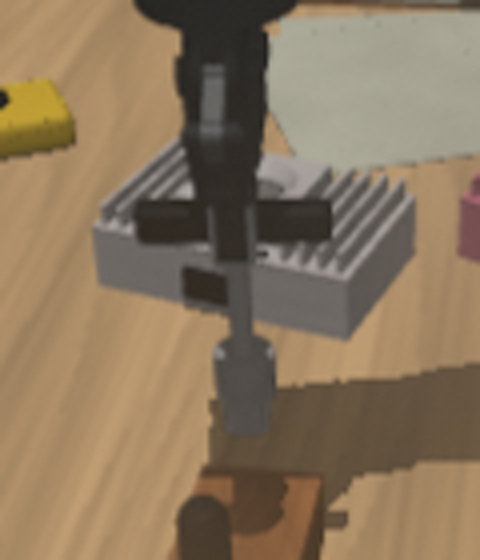

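The key is out of the rack and hangs straight in the jaws, with the socket bottom at about (292,208) px. I'm carrying it over to the housing.

Call:
jog_arm(
  deltas=[
    [[-2.5, -34, 0.5, 0, 0, 3, 5], [-4.5, -34, 0.5, 0, 0, 3, 5], [-6, -34, 0.5, 0, 0, 3, 5], [-8, -33.5, 0.5, 0, 0, 3, 5], [-9.5, -33, 0.5, 0, 0, 3, 5]],
  ],
)

```text
clock: 5.45
eef_pos: [0.4915, -0.0536, 0.2137]
tool_rot: [0.077, 0.997, -0.0, 0.0]
ft_force: [0.5, 0.4, -3.6]
grip_width: 0.0152
```

Call:
jog_arm(
  deltas=[
    [[-11.5, -32.5, 0, 0, 0, 3, 5], [-13, -32, 0, 0, 0, 3, 5], [-15, -31, 0, 0, 0, 3, 5], [-16.5, -30, 0, 0, 0, 3, 5], [0, 0, 0, 0, 0, 0, 5]],
  ],
)

```text
clock: 5.95
eef_pos: [0.5157, -0.1983, 0.2079]
tool_rot: [0.188, 0.982, -0.0, -0.002]
ft_force: [-0.3, -0.2, -3.6]
grip_width: 0.0148
```

```bash
python3 - <<'E'
from h import *
plan((.519,-.223,.205),155.5)
E
```

```text
[-12.2, -21.7, 2.9, -0.1, -0.2, 2.9]
pos [ 0.5157 -0.1983  0.2079] yaw 158.4 z [-0.004  0.    -1.   ] F [-0.3 -0.2 -3.6] T [ 0.09 -0.03 -0.  ] grip 0.0148 clk 5.95 q [-0.37  0.36  0.11  1.32 -0.    0.01]
```

Call:
jog_arm(
  deltas=[
    [[-12, -21.5, 3, 0, -0.2, 3, 5], [0, 0, 0, 0, 0, 0, 5]],
  ],
)

```text
clock: 6.15
eef_pos: [0.5181, -0.2236, 0.2022]
tool_rot: [0.215, 0.977, -0.0, -0.002]
ft_force: [-0.7, 0.5, -3.4]
grip_width: 0.015
```

```bash
python3 - <<'E'
from h import *
plan((.519,-.223,.205),155.5)
s=camera('side'); t=camera('top')
z=lambda im,c,k: cv2.resize(im[c[1]:c[3],c[0]:c[2]],None,fx=k,fy=k,interpolation=cv2.INTER_CUBIC)
out=np.zeros((500,800,3),np.uint8); out[:,:400]=z(s,(250,90,330,190),5); out[:,400:]=z(t,(395,105,475,205),5)
cv2.imwrite('pics/5.png',out[:,:,::-1])
o=get_obs()['eef_pos']; print('expected socket bottom px',proj('side',(o[0],o[1],o[2]-.102)),'well',proj('side',(.519,-.223,.075)))
E
```

```text
[-0.5, 0.9, -2.8, -0.1, -0.2, -0.3]
pos [ 0.5181 -0.2236  0.2022] yaw 155.2 z [-0.004  0.001 -1.   ] F [-0.7  0.5 -3.4] T [ 0.06 -0.04 -0.02] grip 0.015 clk 6.15 q [-0.41  0.38  0.13  1.32 -0.    0.03]
expected socket bottom px [np.float64(292.45863832920895), np.float64(136.0389060086203)] well [np.float64(292.5950158366736), np.float64(143.78694468476183)]
```

View pics/5.png

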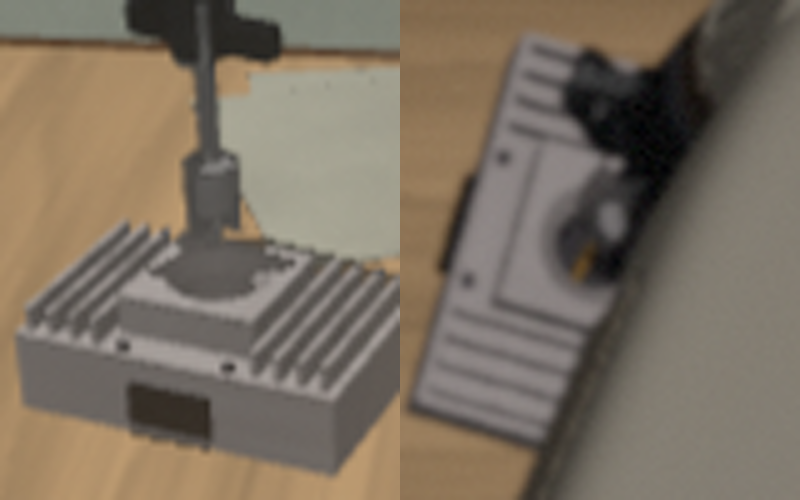

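The socket is centred over the well to within 1–2 mm: socket column 292 against well column 293 in the side view. Lowering now.

Call:
jog_arm(
  deltas=[
    [[0, 0.5, 10, 0, -0.2, 0, 5], [0, 0, 12, 0, 0, 0, 5], [0, 0, 12, 0, 0, 0, 5], [0, 0, 10, 0, 0, 0, 5], [0, 0, 8, 0, 0, 0, 5]],
  ],
)

```text
clock: 6.75
eef_pos: [0.5176, -0.216, 0.1465]
tool_rot: [0.21, 0.978, 0.001, -0.001]
ft_force: [0.6, -1.0, -2.2]
grip_width: 0.0151
```

```bash
python3 - <<'E'
from h import *
plan((.519,-.223,.1255),155.5)
E
```

```text
[-4.2, -5.8, 21.0, 0.1, -0.1, 0.3]
pos [ 0.5176 -0.216   0.1465] yaw 155.8 z [-0.002  0.002 -1.   ] F [ 0.6 -1.  -2.2] T [-0.26  0.08 -0.02] grip 0.0151 clk 6.75 q [-0.4   0.41  0.02  1.18  0.    0.03]
```

Call:
jog_arm(
  deltas=[
    [[-3, -5, 3, 0, 0, 0, 5], [0, -1, 5, 0, 0, 0, 5], [0, 0, 5, 0, 0, 0, 5], [0, 0, 4, 0, 0, 0, 5]],
  ],
)

```text
clock: 7.15
eef_pos: [0.5176, -0.2225, 0.1272]
tool_rot: [0.209, 0.978, 0.001, -0.002]
ft_force: [0.1, -0.3, -2.9]
grip_width: 0.0153
```

```bash
python3 - <<'E'
from h import *
plan((.519,-.223,.1255),155.5)
E
```

```text
[-1.5, 0.1, 1.7, 0.1, -0.2, 0.3]
pos [ 0.5176 -0.2225  0.1272] yaw 155.8 z [-0.003  0.003 -1.   ] F [ 0.1 -0.3 -2.9] T [-0.04  0.06  0.03] grip 0.0153 clk 7.15 q [-0.41  0.43 -0.    1.14  0.    0.02]
```

Call:
jog_arm(
  deltas=[
    [[-1, 0, 1.5, 0, 0, 0, 5], [0, 0, 0.5, 0, 0, 0, 5], [0, 0, 0, 0, 0, 0, 5]],
  ],
)

```text
clock: 7.45
eef_pos: [0.5187, -0.2231, 0.1258]
tool_rot: [0.21, 0.978, 0.001, -0.001]
ft_force: [-0.5, 0.2, -3.1]
grip_width: 0.0153
```

```bash
python3 - <<'E'
from h import *
plan((.519,-.223,.1255),155.5)
E
```

```text
[-0.2, 0.2, 0.3, 0.1, -0.2, 0.3]
pos [ 0.5187 -0.2231  0.1258] yaw 155.8 z [-0.002  0.003 -1.   ] F [-0.5  0.2 -3.1] T [-0.04 -0.01  0.01] grip 0.0153 clk 7.45 q [-0.41  0.43 -0.    1.14  0.    0.02]
```

Seated depth reached with no side force. Turning clockwise.

Call:
jog_arm(
  deltas=[
    [[0, 0, 0, 0, 0, 7, 5], [0, 0, 0, 0, 0, 7, 5], [0, 0, 0, 0, 0, 7, 5], [0, 0, 0, 0, 0, 7, 5], [0, 0, 0, 0, 0, 7, 5]],
  ],
)

```text
clock: 7.95
eef_pos: [0.5195, -0.224, 0.1262]
tool_rot: [0.504, 0.864, 0.0, -0.0]
ft_force: [-0.6, -0.3, -2.5]
grip_width: 0.015
```

```bash
python3 - <<'E'
from h import *
plan((.519,-.223,.1255),90)
E
```

```text
[0.3, 0.0, 0.2, -0.0, -0.0, 7.4]
[0.3, -0.0, 0.2, -0.0, -0.0, 7.4]
[0.3, -0.1, 0.2, -0.0, -0.0, 7.4]
[0.3, -0.1, 0.2, -0.0, -0.0, 7.4]
pos [ 0.5195 -0.224   0.1262] yaw 119.5 z [-0.  0. -1.] F [-0.6 -0.3 -2.5] T [-0.16  0.24  0.12] grip 0.015 clk 7.95 q [-0.41  0.43 -0.    1.14  0.    0.65]
```

Tz is about 0.12, so the bolt is being driven. Continuing.

Call:
jog_arm(
  deltas=[
    [[0, 0, 0, 0, 0, 7, 5], [0, 0, 0, 0, 0, 6, 5], [0, 0, 0, 0, 0, 5, 5], [0, 0, 0, 0, 0, 4, 5]],
  ],
)

```text
clock: 8.35
eef_pos: [0.5188, -0.2247, 0.1262]
tool_rot: [0.666, 0.746, -0.001, -0.0]
ft_force: [-1.0, -0.0, -2.7]
grip_width: 0.015
```

```bash
python3 - <<'E'
from h import *
plan((.519,-.223,.1255),90)
E
```

```text
[1.7, 0.4, 0.7, -0.1, 0.1, 6.5]
pos [ 0.5188 -0.2247  0.1262] yaw 96.5 z [-0.002 -0.002 -1.   ] F [-1.  -0.  -2.7] T [-0.02  0.19  0.05] grip 0.015 clk 8.35 q [-0.41  0.43 -0.    1.14 -0.    1.05]
```

Call:
jog_arm(
  deltas=[
    [[0, 0, 0, 0, 0, 3, 5], [0, 0, 0, 0, 0, 3, 5]],
  ],
)

```text
clock: 8.55
eef_pos: [0.5186, -0.2248, 0.1262]
tool_rot: [0.705, 0.709, -0.001, -0.0]
ft_force: [-0.8, -0.1, -2.7]
grip_width: 0.0147
```

```bash
python3 - <<'E'
from h import *
plan((.519,-.223,.1255),90)
E
```

```text
[1.8, 0.5, 0.7, -0.1, 0.1, 0.3]
pos [ 0.5186 -0.2248  0.1262] yaw 90.3 z [-0.002 -0.002 -1.   ] F [-0.8 -0.1 -2.7] T [0.01 0.2  0.38] grip 0.0147 clk 8.55 q [-0.41  0.43 -0.    1.14 -0.    1.16]
```

Call:
jog_arm(
  deltas=[
    [[0, 0, 0, 0, 0, 3, 5], [0, 0, 0, 0, 0, 3, 5]],
  ],
)

```text
clock: 8.75
eef_pos: [0.5186, -0.2248, 0.1262]
tool_rot: [0.741, 0.671, -0.002, 0.0]
ft_force: [-1.1, -0.2, -2.8]
grip_width: 0.0149
```

```bash
python3 - <<'E'
from h import *
plan((.519,-.223,.1255),90)
E
```

```text
[1.8, 0.2, 0.7, -0.1, 0.2, -5.7]
pos [ 0.5186 -0.2248  0.1262] yaw 84.3 z [-0.002 -0.003 -1.   ] F [-1.1 -0.2 -2.8] T [-0.15  0.15  1.27] grip 0.0149 clk 8.75 q [-0.41  0.43 -0.    1.14 -0.    1.26]
```

Torque rose to 1.27 N m, so the bolt is at its stop. Releasing and rising straight up.

Call:
jog_arm(
  deltas=[
    [[0, 0, 0.7, 0, 0, -1, 5], [0, 0, 0, 0, 0, 0, 20], [0, 0, 0, 0, 0, 0, 35], [0, 0, 0, 0, 0, 0, 45], [0, 0, 0, 0, 0, 0, 45]],
  ],
)

```text
clock: 9.25
eef_pos: [0.5208, -0.2257, 0.1279]
tool_rot: [0.734, 0.679, -0.001, 0.003]
ft_force: [0.6, 0.2, -0.6]
grip_width: 0.0451
```

Call:
jog_arm(
  deltas=[
    [[0, 0, -10, 0, 0, 0, 45], [0, 0, -20, 0, 0, 0, 45], [0, 0, -35, 0, 0, 0, 45], [0, 0, -35, 0, 0, 0, 45], [0, 0, 0, 0, 0, 0, 45]],
  ],
)

```text
clock: 9.75
eef_pos: [0.5201, -0.225, 0.2333]
tool_rot: [0.734, 0.679, -0.001, 0.003]
ft_force: [0.2, -0.1, -0.2]
grip_width: 0.0449
```

Call:
jog_arm(
  deltas=[
    [[-40, 0, 0, 0, 0, 0, 45], [-40, 0, 0, 0, 0, 0, 45], [-40, 0, 0, 0, 0, 0, 45], [-40, 0, 0, 0, 0, 0, 45], [0, 0, 0, 0, 0, 0, 45]],
  ],
)

```text
clock: 10.25
eef_pos: [0.5093, -0.3887, 0.2382]
tool_rot: [0.733, 0.681, 0.001, 0.006]
ft_force: [0.5, -0.2, -0.8]
grip_width: 0.0451
```

```bash
python3 - <<'E'
from h import *
plan((.519,-.223,.2),90)
s=camera('side'); t=camera('top')
z=lambda im,c,k: cv2.resize(im[c[1]:c[3],c[0]:c[2]],None,fx=k,fy=k,interpolation=cv2.INTER_CUBIC)
out=np.zeros((500,800,3),np.uint8); out[:,:400]=z(s,(250,90,330,190),5); out[:,400:]=z(t,(395,105,475,205),5)
cv2.imwrite('pics/6.png',out[:,:,::-1])
for y in(-86,-96):
  a=np.radians(y);e=np.array([np.cos(a),np.sin(a),0])*.0475;c=np.array([.519,-.223,.1535])
  print([np.round(proj('top',c+k*e)) for k in(-1,1)])
print('side handle mid',proj('side',(.519,-.223,.1435)))
E
```

```text
[41.6, -0.7, 9.2, 0.1, 0.1, -1.1]
[41.5, 0.1, 9.3, 0.1, 0.1, -1.1]
[41.5, 0.9, 9.4, 0.1, 0.1, -1.1]
[41.5, 1.6, 9.5, 0.1, 0.1, -1.1]
pos [ 0.5093 -0.3887  0.2382] yaw 85.8 z [ 0.01  -0.008 -1.   ] F [ 0.5 -0.2 -0.8] T [ 0.02  0.01 -0.04] grip 0.0451 clk 10.25 q [-0.65  0.52  0.43  1.47 -0.    0.99]
[array([423., 147.]), array([463., 145.])]
[array([423., 144.]), array([463., 149.])]
side handle mid [np.float64(291.3878305137677), np.float64(121.63352357766055)]
```

View pics/6.png

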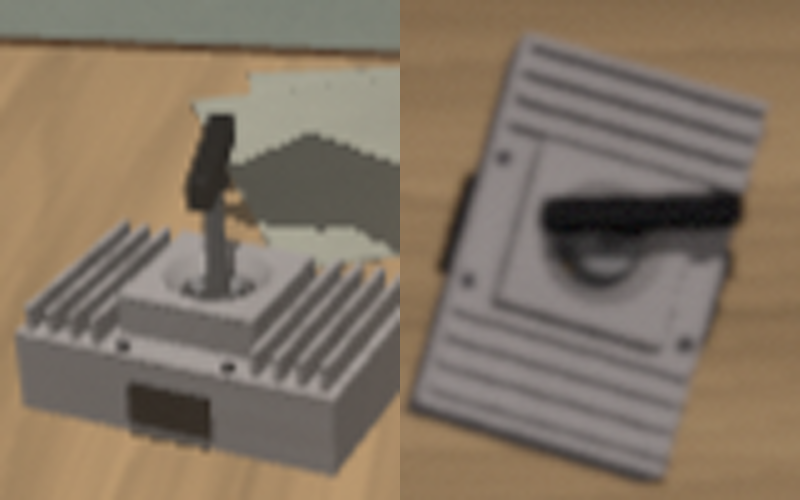

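The key stands upright in the well. In the top view its handle centre is at about (443,147) px and in the side view at (292,121.6), both within 1 px of the seated prediction. The handle's yaw of about -86° matches the bolt at its stop with full slot play. Handing in.

```bash
python3 - <<'E'
from h import *
camera('top'); print([(d['conf'],at_z('top',d['at'],.1)) for d in masks_of('short_key','top')[:1]])
job_done()
E
```

```text
[(0.52, array([0.46353055, 0.29029146, 0.1       ]))]
the job is handed in; nothing more can be done
```

The job is handed in at about 10.4 s on the robot's clock: the tall key stands released in the well and the bolt is, by my checks, turned to its stop.

**What I did:** I took the tall key from the rack, lowered it over the bolt's crossbar and turned it clockwise about 70° at the gripper. I stopped when the wrist torque rose from about 0.1 to 1.27 N m. I then released it and moved the arm clear.

**Last checks:**
- **Key:** it stands upright. Its handle is within about 1 px of the predicted seated position in both camera views.
- **Bolt:** I could not see the bolt itself. The handle's yaw of about -86° implies a bolt angle of about 0.79 rad, if the slot's full 25° of play was taken up. The handle slipped about 10° in the jaws at the stop, which fits the bolt having reached it.
- **Short key:** it is where it started, within about 1.5 mm by the detector.
- **Force and drift:** the wrist force read about 1 N at the end, consistent with the arm touching nothing. During lowering the tool drifted about 7 mm sideways, which I corrected before the key seated. No check failed.

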